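# Take the orange-handled parts canister off its stand

## Robot

A 7-joint arm with a two-finger parallel gripper is mounted at the origin on the work surface. World frame = base frame: x ahead of the robot, y to its left, z up, the work surface at z = 0. Lengths are in m, angles in rad, forces in N, time in s.
With the tool pointing down it reaches from about 0.4 to 0.875 m from the base axis. Payload 19.3 kg.
Tool frame: the origin (TCP) lies on the mounting face of the last link; the fingertips stand 173 mm ahead of it and the grasp point (between the pads) lies 155 mm ahead of it (bot.grip_point_offset is the distance from the TCP to the grasp point, in m); z points along the fingers, y is the line along which they close (so a half turn about z gives the same grasp; the last joint's range is limited). The gripper opens to 85 mm and grips with 20 to 120 N. Pads are 22 mm wide; open, the fingers measure 114 mm over their backs; the gripper's body (76 mm by 85 mm) begins 54 mm behind the grasp point. The pads swing forward as they close: fully open they stand 13 mm farther back than shut.
Start: joints at [1.119, 0.521, -0.036, 1.599, 0.021, 1.021, -0.113], TCP at [0.233, -0.58, 0.405] pointing down, gripper open.
Joint ranges: [-2.91, 2.91], [-0.3, 2.13], [-1.5, 1.42], [0.17, 2.43], [-1.26, 4.41], [0.16, 1.93], [-2.52, 2.52]. Speed limits (rad/s): [1.89, 1.89, 2.39, 2.39, 3.01, 3.01, 3.01].

## Interface

Orientations are given as [roll, pitch, yaw] about the fixed x, y, z axes, in that order (R = Rz(yaw) Ry(pitch) Rx(roll)).
In Python, from workcell import bot gives the robot as it stands.
- The arm moves only by the tool arm_command, never from a script. Its argument "deltas" is a list of rows, each a list of 3 entries, a list of its own where there are three numbers: the shift along the tool's x, y, z in cm, then the turn, a rotation vector about the tool's x, y, z in rad, then the finger opening in cm, from 0 to 8.54. In form: [[[tx, ty, tz], [rx, ry, rz], claw], ...]. A call has 1 to 20 rows; each row shifts and turns the commanded pose from where the row before left it, along the tool's axes as they then stand; what a row does not reach is not made up. A row lasts 1/10 s, in which the tool goes at most 50 mm and 8.59 degrees, less where a joint would pass 70% of its speed; a pose out of reach is approached as far as the arm can. A call with a gripper value outside its range is refused whole. The fingers move at their own pace and stop on an object; "newtons" is the grip in N (left out, the last holds). Time passes only in rows, so rows that do not move let the fingers close. It gives the time, the measured TCP pose, the force, the opening and the grip force at its end, in the units of the state.
- bot.observe(): the state, without advancing time (a new reading comes with each control period).
- bot.grab_frame(name): name is "side" or "top"; returns a dict with "frame" (400x640x3 uint8, red, green, blue), "K" (3x3 intrinsics, pixels), "rvec" (rotation vector, rad) and "tvec" (3), from world to camera coordinates, as OpenCV has them. Camera axes: x right, y down, z forward; pixel columns grow to the right and rows downward; lengths in m; the calibration is good to about 2 mm. A picture is of the moment at which its call begins. There is no depth.
- bot.job_done(): hands the job in; it is judged then, once.
Trained networks look in a picture, given as the dict that the camera call returned (one of the last four; its "shot" number tells which), for a name from the list of things; names that differ only in an ending like _2 or _b are one class to them, and where a whole thing is asked for, a point or a joint stands for the part that bears it (a point fixed in the world has none). Each returns a list of dicts, best first, with "p" (0 to 1); they miss things now and then, are a little off and sometimes report something else, mostly with a low value. They report only what shows in the picture. A call takes as long as a camera call. They do not tell look-alikes from the thing itself.
- bot.find_in(name, picture): "rect" ([left, top, width, height] in pixels, round what is visible of it).
- bot.mark_of(name, picture): "at" ([column, row] in pixels: a listed point, or the origin of a listed thing).
The state is a dict: "clock": time; "qpos": joint angles; "qd": joint speeds; "joint_efforts": joint torques, N m; "position": TCP position; "tool_rot": TCP orientation; "force": force on the tool from outside, world axes, zero at the start; "moment": the same for the moment, N m; "grip_width": finger opening in m; "finger_force": force on a finger pad.
Only numpy, scipy, OpenCV 4.12 (cv2) and the standard library are available. Lean on these libraries where they do the work, as an engineer would, in place of code of your own. Each camera call takes 0.05 s, during which the arm holds its last target. There are 200 camera calls.

## Task

The assembler needs the parts canister with the orange handle. Lift it off its stand and set it down gently, upright, wholly on the round grey mat with the yellow edge, then let go. Leave the blue-handled canister where it is.

Things in the scene. Friction and masses are not known exactly. Their poses are not given: they have to be found in the camera images.
- canister_orange_center (a point): Centre (half-way up) of the closed steel canister, 127 mm high, 0.3-0.65 kg, orange handle and band. Body 70 mm across, lid 74; underside 63.5 below this point, lid top 16.5 above. Rigid arch handle: level bar along this point's y, 68 long, 14 wide (x), 12 high, its centre 57.5 straight above this point; below it 35 free over the lid, 52 between the end posts. z up.
- stand_orange: Fixed round stand on which the orange-handled canister starts: 110 mm foot, column, black dish 100 mm across. The canister stands loose on the dish floor, 60 mm above this origin, inside a lip of 90 mm inner diameter rising 6 mm above that floor. Origin: centre of the underside, on the bench. z up.
- mat: Round grey mat with a yellow edge, 120 mm in diameter over all (edge included), fixed to the bench, where the canister is to stand. Origin: centre of its underside, on the bench; its top is 3 mm above the origin. z up.
- canister_blue_center (a point): Centre (half-way up) of the other canister, same size and shape but with blue handle and band, on a stand of its own alike to the first. Not to be moved. Handle bar along y, z up.
Things that resemble listed ones, but are neither listed nor needed, are in the scene too. Leave any purple look-alike of the part that bears canister_blue_center alone.

How it is judged:
By the outcome, as a careful person would: the job done as asked, in the order asked, and still so for the second after the job is handed in, with the robot touching nothing.
It also fails if it takes over 48 s, if anything falls off the work surface, if the arm or the gripper's body presses on something with over 40 N, if the wrist force passes 120 N, or if a joint passes its speed limit or range.

## Working session

There is one attempt and no reset: what is moved stays moved. The work goes in short steps, Python scripts to look and compute and a tool call to move; the robot and the scene stay as the last step left them, time stands still between calls to the robot, and variables do not carry over. Pictures are saved under pics/ and viewed, at most 10 in all, crops included, and the job is handed in when it is done.

Besides the shell and the picture viewer there is one more tool, called as name(argument=value, ...) on one line, values as JSON. arm_command: Moves the arm, as the interface text tells. Its arguments: {"type":"object","properties":{"deltas":{"type":"array","items":{"type":"array"}},"newtons":{"type":"number"}},"required":["deltas"]}

```bash
mkdir -p pics
cat > h.py <<'E'
import numpy as np, cv2
from workcell import bot
def cam(n):
    f=bot.grab_frame(n); cv2.imwrite(f"pics/{n}{f['shot']}.png",f['frame'][:,:,::-1]); return f
def onplane(f,px,z):
    R=cv2.Rodrigues(np.array(f['rvec'],float))[0]; t=np.array(f['tvec'],float).ravel()
    u=cv2.undistortPoints(np.array([[px]],float),np.array(f['K'],float),None)[0,0]
    d=R.T@np.array([u[0],u[1],1]); c=-R.T@t
    return c+d*(z-c[2])/d[2]
def proj(f,p):
    return cv2.projectPoints(np.array([p],float),np.array(f['rvec'],float),np.array(f['tvec'],float),np.array(f['K'],float),None)[0].ravel()
E
python3 - <<'E'
from h import *
np.set_printoptions(precision=3,suppress=True)
Z=dict(canister_orange_center=.1235,stand_orange=0,mat=0,canister_blue_center=.1235)
for n in("top","side"):
    f=cam(n); print(n,f['shot'])
    for k,z in Z.items():
        for m in bot.mark_of(k,f)[:4]: print(k,round(m['p'],2),np.round(m['at'],1),onplane(f,m['at'],z))
s=bot.observe(); print({k:np.round(v,3) for k,v in s.items()})
E
ls pics
```

```text
top 1
canister_orange_center 0.94 [165.  247.3] [0.466 0.24  0.123]
stand_orange 0.8 [180.  245.6] [0.482 0.24  0.   ]
mat 0.73 [277.2 219.6] [0.546 0.013 0.   ]
canister_blue_center 0.89 [406.9 228. ] [ 0.512 -0.272  0.123]
canister_blue_center 0.89 [466.3 213.2] [ 0.545 -0.401  0.123]
side 2
canister_orange_center 0.94 [339.7 332.8] [0.475 0.233 0.124]
stand_orange 0.9 [340.  383.2] [0.471 0.248 0.   ]
mat 0.65 [333.5 273.5] [0.534 0.008 0.   ]
canister_blue_center 0.75 [369.3 155.3] [ 0.505 -0.259  0.124]
canister_blue_center 0.68 [361.2 138.3] [ 0.536 -0.327  0.124]
canister_blue_center 0.6 [310.3 151.5] [ 0.645 -0.247  0.124]
{'clock': np.float64(0.5), 'qpos': array([ 1.119,  0.521, -0.036,  1.6  ,  0.021,  1.021, -0.113]), 'qd': array([-0.001, -0.001, -0.   , -0.   ,  0.001,  0.   ,  0.002]), 'joint_efforts': array([ -0.003, -92.627,   1.976, -37.006,   0.018,   0.002,  -0.   ]), 'position': array([ 0.233, -0.58 ,  0.405]), 'tool_rot': array([-3.142,  0.   ,  0.382]), 'force': array([ 0.235, -0.712, -0.535]), 'moment': array([ 0.01 , -0.016, -0.044]), 'finger_force': np.float64(0.0), 'grip_width': np.float64(0.085)}
side2.png
top1.png
```

View pics/top1.png

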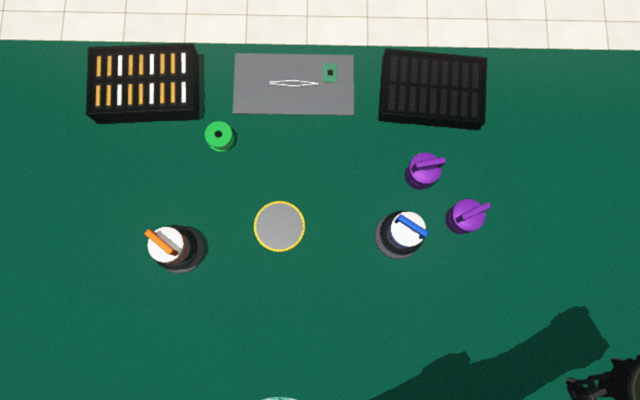

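View pics/side2.png

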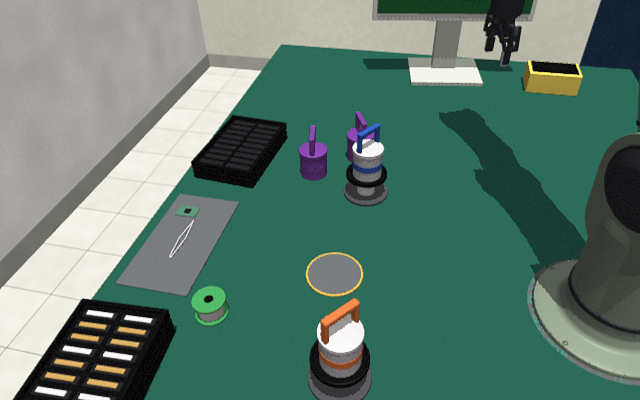

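The top view shows the orange handle at about (161,241), its lid at (168,245) and the mat at (279,226). The side view shows the handle at (340,318) and the mat at (334,273). Next I'll fit a handle model to the orange masks in both views.

```bash
cat >> h.py <<'E'
from scipy.optimize import minimize
def handle_mask(f,near):
    h=cv2.cvtColor(f['frame'],cv2.COLOR_RGB2HSV)
    m=((h[...,0]>=4)&(h[...,0]<=16)&(h[...,1]>150)&(h[...,2]>70)).astype(np.uint8)
    n,l,st,c=cv2.connectedComponentsWithStats(m)
    i=min((i for i in range(1,n) if st[i,4]>60),key=lambda i:np.hypot(*(c[i]-near)))
    return (l==i).astype(float),st[i]
def render(f,x,y,z,yaw,S=4):
    im=np.zeros((400*S,640*S),np.uint8); c,s=np.cos(yaw),np.sin(yaw)
    for (cy,cz,ly,lz) in [(0,.0575,.068,.012),(.030,.034,.008,.035),(-.030,.034,.008,.035)]:
        P=np.array([[a*.007,cy+b*ly/2,cz+d*lz/2] for a in(-1,1) for b in(-1,1) for d in(-1,1)])
        P=P@np.array([[c,s,0],[-s,c,0],[0,0,1]])+[x,y,z]
        q=np.array([proj(f,p) for p in P]); q=(q+.5)*S-.5
        cv2.fillConvexPoly(im,cv2.convexHull(np.round(q).astype(np.int32)),255)
    return cv2.resize(im,(640,400),interpolation=cv2.INTER_AREA)/255.
def fit_handle(fs,x0,z=None):
    ms=[handle_mask(f,proj(f,[x0[0],x0[1],(z or x0[2])+.055]))[0] for f in fs]
    def cost(v):
        zz=z if z is not None else v[3]
        return sum(np.abs(render(f,v[0],v[1],zz,v[2]*10)-m).sum()/m.sum() for f,m in zip(fs,ms))
    v0=[x0[0],x0[1],x0[3]/10]+([] if z is not None else [x0[2]])
    sx=np.array([v0]+[np.array(v0)+.01*e for e in np.eye(len(v0))])
    r=minimize(cost,v0,method='Nelder-Mead',options=dict(initial_simplex=sx,xatol=1e-4,fatol=1e-3))
    v=r.x.copy(); v[2]*=10; return v,r.fun
def fit_mat(f):
    h=cv2.cvtColor(f['frame'],cv2.COLOR_RGB2HSV)
    m=((h[...,0]>=18)&(h[...,0]<=32)&(h[...,1]>120)&(h[...,2]>90)).astype(np.uint8)
    c=proj(f,[.54,.01,0]).astype(int); w=np.zeros_like(m); cv2.circle(w,tuple(map(int,c)),45,1,-1)
    p=np.argwhere(m*w)[:,::-1]; P=np.array([onplane(f,q,.003) for q in p])[:,:2]
    A=np.c_[2*P,np.ones(len(P))]; s=np.linalg.lstsq(A,(P**2).sum(1),rcond=None)[0]
    return s[:2],np.sqrt(s[2]+s[:2]@s[:2])
E
python3 - <<'E'
from h import *
np.set_printoptions(precision=4,suppress=True)
t,s=cam("top"),cam("side")
for f in(t,s): print(fit_mat(f), handle_mask(f,proj(f,[.47,.237,.18]))[1])
for fs in([t],[s],[t,s]):
    print(min((fit_handle(fs,[.47,.237,.1235,y],z=.1235) for y in(.3,.7,1.1,-.7)),key=lambda r:r[1]))
print(fit_handle([t,s],[.47,.237,.1235,.7]))
E
```

```text
(array([0.5311, 0.0084]), np.float64(0.058255855125525224)) [145 229  33  26 185]
(array([0.5329, 0.0092]), np.float64(0.05848749727701965)) [321 298  39  46 616]
(array([ 0.4706,  0.2371, -0.6814]), np.float64(0.7408797032326444))
(array([ 0.4736,  0.2372, -0.6514]), np.float64(0.3239495798319328))
(array([ 0.4726,  0.238 , -0.6355]), np.float64(1.0541232561820797))
(array([0.4533, 0.2314, 0.9051, 0.1239]), np.float64(3.9494984824396586))
```

arm_command(deltas=[[[1.5,-1.1,-0.2],[0,0,0],8.5],[[3.1,-2.2,-0.2],[0,0,0],8.5],[[3.1,-2.2,-0.2],[0,0,0],8.5],[[3.1,-2.2,-0.2],[0,0,0],8.5],[[3.1,-2.2,-0.2],[0,0,0],8.5],[[3.1,-2.2,-0.2],[0,0,0],8.5],[[3.1,-2.2,-0.2],[0,0,0],8.5],[[3.1,-2.2,-0.2],[0,0,0],8.5],[[3.1,-2.2,-0.2],[0,0,0],8.5],[[3.1,-2.2,-0.2],[0,0,0],8.5],[[3.1,-2.2,-0.2],[0,0,0],8.5],[[3.1,-2.2,-0.2],[0,0,0],8.5],[[1.5,-1.1,-0.2],[0,0,0],8.5]], newtons=70)

```text
clock: 1.9
position: [0.4801, -0.1932, 0.431]
tool_rot: [-3.141, -0.001, 0.385]
force: [0.0, -1.0, 0.1]
grip_width: 0.0848
finger_force: 0.0
```

arm_command(deltas=[[[1.0,-2.0,0],[0,0,-0.02],8.5],[[1.3,-3.4,0],[0,0,0],8.5],[[1.3,-3.4,0],[0,0,0],8.5],[[1.3,-3.4,0],[0,0,0],8.5],[[1.3,-3.4,0],[0,0,0],8.5],[[1.3,-3.4,0],[0,0,0],8.5],[[1.3,-3.4,0],[0,0,0],8.5],[[1.3,-3.4,0],[0,0,0],8.5],[[1.3,-3.4,0],[0,0,0],8.5],[[1.3,-3.4,0],[0,0,0],8.5],[[1.3,-3.4,0],[0,0,0],8.5],[[1.0,-2.0,0],[0,0,0],8.5],[[0,0,0],[0,0,-0.1],8.5],[[0,0,0],[0,0,-0.1],8.5],[[0,0,0],[0,0,-0.1],8.5],[[0,0,0],[0,0,-0.1],8.5],[[0,0,0],[0,0,-0.12],8.5],[[0,0,0],[0,0,0],8.5],[[0,0,0],[0,0,0],8.5]])

```text
clock: 3.8
position: [0.4684, 0.2117, 0.4308]
tool_rot: [3.142, -0.0, 0.918]
force: [0.4, -0.3, 0.4]
grip_width: 0.085
finger_force: 0.0
```

arm_command(deltas=[[[0.8,-0.4,1.0],[0,0,0],8.5],[[0.8,-0.4,1.5],[0,0,0],8.5],[[0.7,-0.4,1.5],[0,0,0],8.5],[[0,0,1.0],[0,0,0],8.5],[[0,0,0],[0,0,0],8.5],[[0,0,0],[0,0,0],8.5]])

```text
clock: 4.4
position: [0.473, 0.2371, 0.3805]
tool_rot: [-3.141, 0.001, 0.922]
force: [0.3, -0.4, -0.2]
grip_width: 0.0849
finger_force: 0.0
```

Run:
```python
from h import *
np.set_printoptions(precision=4,suppress=True)
t,s=cam("top"),cam("side")
print(bot.observe()['position'],bot.observe()['tool_rot'])
print(fit_handle([s],[.473,.238,.1235,-.65],z=.1235))
a=t['frame'][150:300,90:250]; b=s['frame'][230:400,240:440]
a=cv2.resize(a,None,fx=2.5,fy=2.5); b=cv2.resize(b,None,fx=2,fy=2)
h=max(len(a),len(b)); c=np.hstack([cv2.copyMakeBorder(i,0,h-len(i),0,0,cv2.BORDER_CONSTANT) for i in(a,b)])
cv2.imwrite("pics/pre.png",c[:,:,::-1]); print(c.shape)
```

```text
[0.4732 0.237  0.3811] [ 3.1413 -0.0005  0.9212]
(array([ 0.4739,  0.2378, -0.6303]), np.float64(0.5482323232323232))
(375, 800, 3)
```

View pics/pre.png

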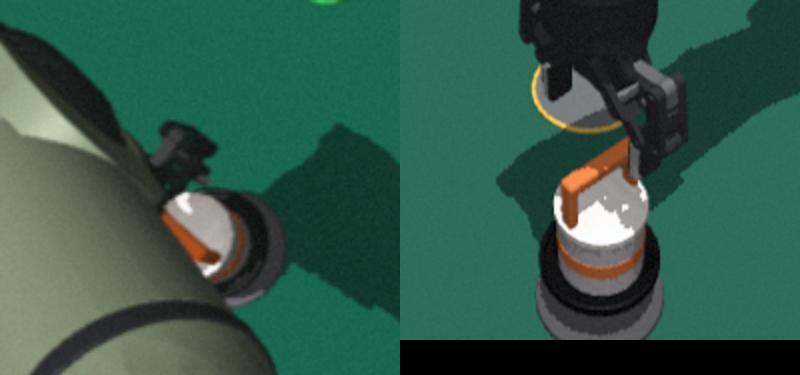

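The crop shows the open fingers at about (560,75) and (655,130), either side of the handle bar centred near (600,170). The alignment looks right, so I'll go down and grip.

arm_command(deltas=[[[0.1,0,1.0],[0,0,0],8.5],[[0,0,1.0],[0,0,0],8.5],[[0,0,1.0],[0,0,0],8.5],[[0,0,1.0],[0,0,0],8.5],[[0,0,0.7],[0,0,0],8.5],[[0,0,0],[0,0,0],8.5],[[0,0,0],[0,0,0],8.5]])

```text
clock: 5.2
position: [0.4737, 0.238, 0.3337]
tool_rot: [-3.141, 0.0, 0.922]
force: [0.3, -0.1, 0.1]
grip_width: 0.0848
finger_force: 0.0
```

arm_command(deltas=[[[0,0,0],[0,0,0],5],[[0,0,0],[0,0,0],4],[[0,0,0],[0,0,0],3.5],[[0,0,0],[0,0,0],3],[[0,0,0],[0,0,0],2.7],[[0,0,0],[0,0,0],2.5],[[0,0,0],[0,0,0],2.3],[[0,0,0],[0,0,0],2.1],[[0,0,0],[0,0,0],1.9],[[0,0,0],[0,0,0],1.7],[[0,0,0],[0,0,0],1.5],[[0,0,0],[0,0,0],1.3],[[0,0,0],[0,0,0],1.0],[[0,0,0],[0,0,0],0.5],[[0,0,0],[0,0,0],0.5],[[0,0,0],[0,0,0],0.5]])

```text
clock: 6.8
position: [0.4735, 0.2381, 0.3339]
tool_rot: [-3.142, -0.0, 0.922]
force: [-2.9, 0.1, 5.7]
grip_width: 0.0123
finger_force: 68.2
```

arm_command(deltas=[[[0,0,-0.2],[0,0,0],0.5],[[0,0,-0.4],[0,0,0],0.5],[[0,0,-0.8],[0,0,0],0.5],[[0,0,-1.0],[0,0,0],0.5],[[0,0,-0.6],[0,0,0],0.5],[[0,0,0],[0,0,0],0.5],[[0,0,0],[0,0,0],0.5],[[0,0,0],[0,0,0],0.5]])

```text
clock: 7.6
position: [0.4736, 0.2379, 0.3634]
tool_rot: [-3.141, 0.0, 0.922]
force: [0.0, -0.0, -5.0]
grip_width: 0.0128
finger_force: 68.2
```

Run:
```python
from h import *
s=cam("side")
print({k:np.round(v,3) for k,v in bot.observe().items() if k in('position','force','moment','grip_width','finger_force')})
cv2.imwrite("pics/lift.png",cv2.resize(s['frame'][200:400,220:460],None,fx=3,fy=3)[:,:,::-1])
```

```text
{'position': array([0.474, 0.238, 0.363]), 'force': array([-0.43 , -0.218, -4.967]), 'moment': array([ 0.06 , -0.021,  0.019]), 'finger_force': np.float64(68.191), 'grip_width': np.float64(0.013)}
```

View pics/lift.png

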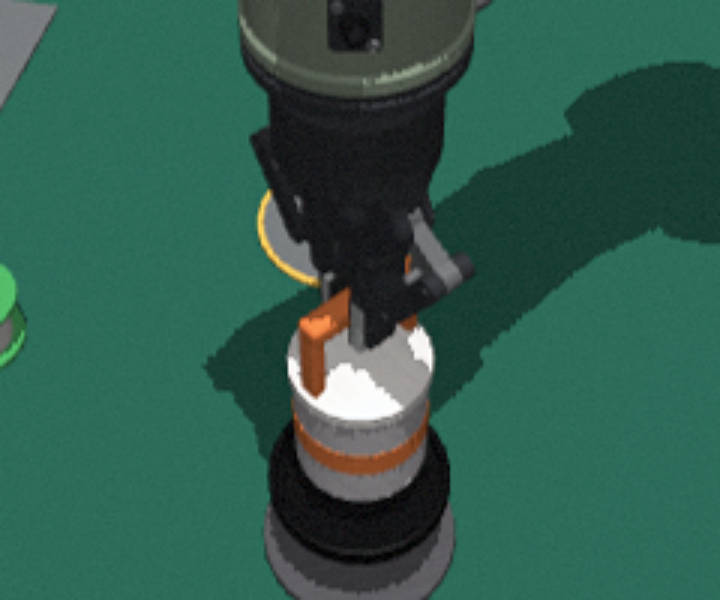

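The crop shows the canister hanging upright, with the bar held mid-length between the pads at about (350,310). The wrist reads 5 N, which is about 0.5 kg. Next it goes over the mat.

arm_command(deltas=[[[0,0,-1.0],[0,0,0],0.5],[[0,0,-1.5],[0,0,0],0.5],[[0,0,-1.5],[0,0,0],0.5],[[0,0,-0.8],[0,0,0],0.5],[[0,0,0],[0,0,0],0.5]])

```text
clock: 8.15
position: [0.4738, 0.2381, 0.4128]
tool_rot: [3.141, -0.002, 0.922]
force: [-0.0, 0.1, -4.7]
grip_width: 0.0129
finger_force: 68.5
```

arm_command(deltas=[[[-0.3,0.4,0],[0,0,0],0.5],[[-0.6,0.8,0],[0,0,0],0.5],[[-0.9,1.1,0],[0,0,0],0.5],[[-1.2,1.5,0],[0,0,0],0.5],[[-1.2,1.5,0],[0,0,0],0.5],[[-1.2,1.5,0],[0,0,0],0.5],[[-1.2,1.5,0],[0,0,0],0.5],[[-1.2,1.5,0],[0,0,0],0.5],[[-1.2,1.5,0],[0,0,0],0.5],[[-1.2,1.5,0],[0,0,0],0.5],[[-1.2,1.5,0],[0,0,0],0.5],[[-1.2,1.5,0],[0,0,0],0.5],[[-0.9,1.1,0],[0,0,0],0.5],[[-0.6,0.8,0],[0,0,0],0.5],[[-0.4,0.4,0],[0,0,0],0.5],[[-0.2,0.3,0],[0,0,0],0.5],[[0,0,0],[0,0,0],0.5],[[0,0,0],[0,0,0],0.5],[[0,0,0],[0,0,0],0.5]])

```text
clock: 10.05
position: [0.5313, 0.0102, 0.4117]
tool_rot: [-3.142, -0.0, 0.923]
force: [0.6, -0.4, -5.2]
grip_width: 0.0127
finger_force: 68.4
```

arm_command(deltas=[[[0,0,1.0],[0,0,0],0.5],[[0,0,2.0],[0,0,0],0.5],[[0,0,2.5],[0,0,0],0.5],[[0,0,2.5],[0,0,0],0.5],[[0,0,1.5],[0,0,0],0.5],[[0,0,1.0],[0,0,0],0.5],[[0,0,0.5],[0,0,0],0.5],[[0,0,0],[0,0,0],0.5],[[0,0,0],[0,0,0],0.5]])

```text
clock: 10.95
position: [0.5316, 0.0097, 0.3022]
tool_rot: [3.141, -0.001, 0.922]
force: [0.2, 0.0, -4.7]
grip_width: 0.0126
finger_force: 68.4
```

Run:
```python
from h import *
s=cam("side")
print(bot.observe()['position'])
im=s['frame'].copy()
cv2.imwrite("pics/over.png",cv2.resize(im[130:330,220:460],None,fx=3,fy=3)[:,:,::-1])
```

```text
[0.53159642 0.00967293 0.30236381]
```

View pics/over.png

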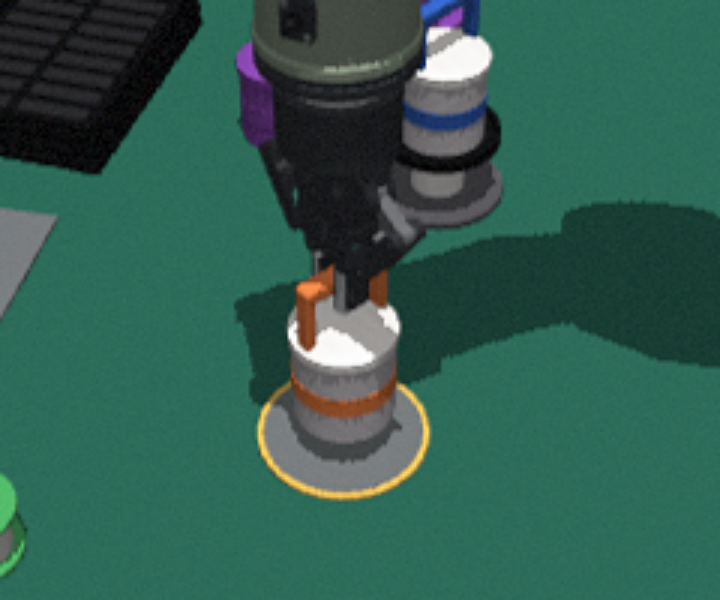

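The crop shows the canister upright and centred over the mat, whose centre is near (343,435). I'll lower it the last 25 mm slowly.

arm_command(deltas=[[[0,0,0.7],[0,0,0],0.5],[[0,0,0.6],[0,0,0],0.5],[[0,0,0.4],[0,0,0],0.5],[[0,0,0.2],[0,0,0],0.5],[[0,0,0.2],[0,0,0],0.5],[[0,0,0.1],[0,0,0],0.5],[[0,0,0.1],[0,0,0],0.5],[[0,0,0],[0,0,0],0.5]])

```text
clock: 11.8
position: [0.5314, 0.0096, 0.2787]
tool_rot: [-3.142, -0.0, 0.922]
force: [-0.4, 0.8, -4.8]
grip_width: 0.013
finger_force: 68.4
```

arm_command(deltas=[[[0,0,0.05],[0,0,0],0.5],[[0,0,0.05],[0,0,0],0.5],[[0,0,0.05],[0,0,0],0.5],[[0,0,0],[0,0,0],0.5]])

```text
clock: 12.2
position: [0.5313, 0.0096, 0.2772]
tool_rot: [-3.142, 0.0, 0.922]
force: [-0.0, -0.3, -5.2]
grip_width: 0.0129
finger_force: 68.4
```

arm_command(deltas=[[[0,0,0.05],[0,0,0],0.5],[[0,0,0.05],[0,0,0],0.5],[[0,0,0],[0,0,0],0.5]])

```text
clock: 12.5
position: [0.5315, 0.0099, 0.2768]
tool_rot: [3.141, -0.0, 0.922]
force: [-3.6, 1.3, 8.7]
grip_width: 0.0123
finger_force: 70.1
```

arm_command(deltas=[[[0,0,-0.03],[0,0,0],0.5],[[0,0,0],[0,0,0],1.4],[[0,0,0],[0,0,0],1.6],[[0,0,0],[0,0,0],1.8],[[0,0,0],[0,0,0],2.2],[[0,0,0],[0,0,0],3],[[0,0,0],[0,0,0],4],[[0,0,0],[0,0,0],6],[[0,0,0],[0,0,0],8.5],[[0,0,0],[0,0,0],8.5],[[0,0,0],[0,0,0],8.5],[[0,0,0],[0,0,0],8.5]])

```text
clock: 13.7
position: [0.5314, 0.0096, 0.2765]
tool_rot: [-3.142, -0.0, 0.922]
force: [0.6, 0.6, 0.5]
grip_width: 0.0854
finger_force: 0.0
```

arm_command(deltas=[[[0,0,-0.5],[0,0,0],8.5],[[0,0,-1.0],[0,0,0],8.5],[[0,0,-1.5],[0,0,0],8.5],[[0,0,-2.5],[0,0,0],8.5],[[0,0,-3.0],[0,0,0],8.5],[[0,0,-3.0],[0,0,0],8.5],[[0,0,-2.0],[0,0,0],8.5],[[0,0,-1.0],[0,0,0],8.5],[[0,0,0],[0,0,0],8.5],[[0,0,0],[0,0,0],8.5]])

```text
clock: 14.7
position: [0.5311, 0.0096, 0.4209]
tool_rot: [-3.141, 0.001, 0.922]
force: [-0.3, 0.5, 0.1]
grip_width: 0.0851
finger_force: 0.0
```

Run:
```python
from h import *
s=cam("side")
print(bot.observe()['position'],fit_handle([s],[.5315,.0096,.0665,-.65],z=.0665))
cv2.imwrite("pics/end.png",cv2.resize(s['frame'][130:330,220:460],None,fx=3,fy=3)[:,:,::-1])
```

```text
[0.53114915 0.00954411 0.42054058] (array([ 0.5326163 ,  0.00824776, -0.61131981]), np.float64(0.32274305555555555))
```

View pics/end.png

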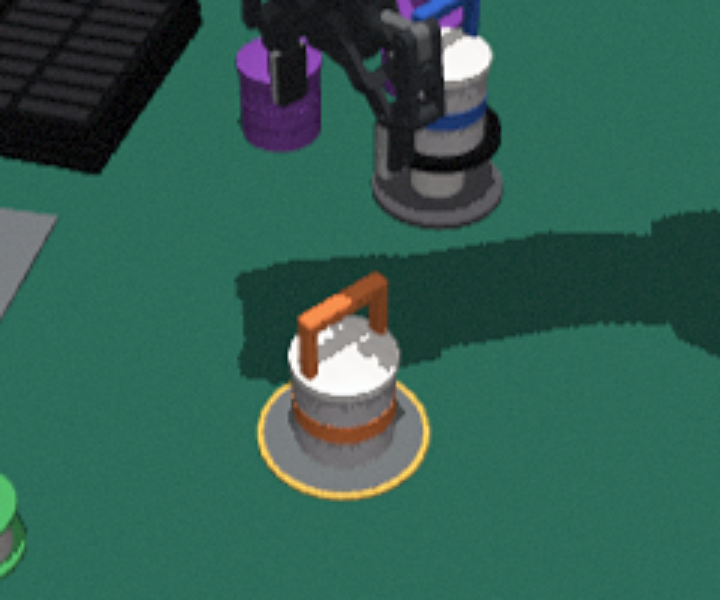

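The canister stands upright and centred on the mat at about (343,440), the gripper is clear above it, and the blue-handled canister hasn't moved.

```bash
python3 -c "
from workcell import bot
print(bot.job_done())"
```

```text
the job is handed in; nothing more can be done
None
```

The orange-handled canister now stands upright and released, centred on the grey mat; the blue-handled one was left alone, and the job was handed in at about 15 s.

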